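# Bed a wooden press mould down on its parallels in the bench vise

### The job

The wooden press mould is nipped in the vise but sits too high and a little crooked, so the two steel bars under it slide about, and one bar sticks out too far at one end. First push that bar back in lengthwise until its ends are even with the other bar's, then tap or press the mould down from above at both ends until it lies fully home on the two bars and neither of them can slide any more. Leave the bowl, the jar and the brush pot where they stand.

Things in the scene. Friction and masses are not known exactly. Their poses are not given: they have to be found in the camera images.
- vise: Low grey bench vise, bolted down. Origin on the table top under the middle between its jaws; z up, y along jaws and bars, screw and T-handle towards -x. Bed 150 mm long (y -75 to 75), its top 35 mm above the table. Jaws 130 mm long in y, tops 72 mm above the table, inner faces at x -35 and 35 mm.
- block: Wooden press mould between the jaws, 70 (x) x 130 (y) x 30 mm, a round hollow 46 mm wide, 8 mm deep in the middle of its top. Origin: centre of its underside, 55 mm above the table when home. It can only move up and down and rock about x, stiffly (about 5 to 10 N on an end), and stays where left. Starts 6 to 10 mm too high at its middle, up to 0.04 rad crooked.
- block_end_left (a point): Middle of the mould's flat top at its +y end, 48 mm from the mould's centre: a place to tap. 85 mm above the table when home. Two springy cork strips under the mould, 2 mm proud, must be pressed flat onto the bars: press each end in turn, the higher first, with 15 to 25 N until it stops; it then stays down.
- block_end_right (a point): The same at the mould's -y end, 48 mm from its centre; 85 mm above the table when home.
- bar_1: Loose steel parallel bar, 12 wide x 200 long (y) x 20 mm high, 0.37 kg, on the vise bed under the mould, beside either jaw (26 mm from the vise's middle line). Origin: centre of its underside. It sticks out 22 to 36 mm too far at one end of the vise (+y or -y). Right place: origin level with the vise's in y, so each end is 100 mm from the vise's centre, 35 mm beyond the mould.
- bar_2: The other steel bar, the same size, beside the other jaw, already in its right place (its origin level with the vise's origin in y). Origin at the centre of its underside.
- bowl: Loose white bowl, 110 mm across and 50 mm high, a bystander. Origin at the centre of its underside.
- jar: Loose jar with a white lid, 60 mm across and 75 mm high, a bystander. Origin at the centre of its underside.
- brush_pot: Loose terracotta pot 72 mm across and 90 mm high with five brushes standing in it up to about 220 mm, a bystander. Origin at the centre of its underside.
Things that resemble listed ones, but are neither listed nor needed, are in the scene too. Leave any blue, green or purple look-alike of the bar_1 alone.

How it is judged:
On the way:
1. the bar that stuck out has been pushed back in, even with the other one (y of bar_1 in the frame of vise between -0.008 and 0.008 m and y of bar_2 in the frame of vise between -0.008 and 0.008 m), for 0.2 s.
At the end, for the whole second after the job is handed in: Both bars lie under the mould with their middles within 8 mm of the vise's middle (lengthwise); both ends of the mould are down, less than 1.5 mm above the fully home height; the mould bears on each bar with more than 0.5 N, so neither slides; all at rest (all of step 1 and z of each of block_end_left, block_end_right in the frame of vise below 0.0865 m and contact force between block and bar_1 above 0.5 N and contact force between block and bar_2 above 0.5 N and linear speed of each of block, bar_1, bar_2 below 0.01 m/s); the robot touches nothing.
It fails at once if the bowl is moved more than 30 mm (distance of bowl from where it was at the start of the episode above 0.03 m).
It fails at once if the jar is moved more than 30 mm (distance of jar from where it was at the start of the episode above 0.03 m).
It fails at once if the brush pot is moved more than 30 mm (distance of brush_pot from where it was at the start of the episode above 0.03 m).
It also fails if it takes over 51 s, if anything falls off the work surface, if the arm or the gripper's body presses on something with over 40 N, if the wrist force passes 120 N, or if a joint passes its speed limit or range.

### The arm

A 6-joint arm with a two-finger parallel gripper is mounted at the origin on the work surface. World frame = base frame: x ahead of the robot, y to its left, z up, the work surface at z = 0. Lengths are in m, angles in rad, forces in N, time in s.
With the tool pointing down it reaches from about 0.3 to 1 m from the base axis. Payload 5.1 kg.
Tool frame: the origin (TCP) lies between the finger pads; the fingertips stand r.tip_extent ahead of it and the grasp point (between the pads) lies 2 mm behind it (r.tip_extent is the distance from the TCP to the fingertips, in m); z points along the fingers, y is the direction in which the jaws open and shut (so a half turn about z gives the same grasp; the last joint's range is limited). The gripper opens to 95 mm and grips with 3 to 60 N. Pads are 20 mm wide; open, the fingers measure 119 mm over their backs; the gripper's body (75 mm by 180 mm) begins 59 mm behind the grasp point.
Start: joints at [1.094, 0.124, 1.65, -0, 1.367, -0.083], TCP at [0.249, 0.6, 0.232] pointing down, gripper open.
Joint ranges: [-2.61, 2.61], [-1.02, 2.33], [0.03, 2.71], [-1.35, 4.49], [0.32, 2.68], [-2.91, 2.91]. Speed limits (rad/s): [2.57, 2.57, 3.14, 3.14, 3.14, 3.14].

### API

Orientations are given as a rotation vector (axis times angle).
In Python, from cell import r, cams, close_job gives the robot as it stands.
- The arm moves only by the tool send_rows, never from a script. Its argument "motion" is a list of rows, each a list of 3 entries, a list of its own where there are three numbers: the shift along the world's x, y, z in mm, then the turn, a rotation vector about the world's x, y, z in rad, then the finger opening in mm, from 0 to 95.1. In form: [[[dx, dy, dz], [wx, wy, wz], hand], ...]. A call has 1 to 20 rows; each row is the pose to reach, as a shift and turn from the pose commanded when the call began; what a row does not reach only later rows make up. A row lasts 1/10 s, in which the tool goes at most 50 mm and 8.59 degrees, less where a joint would pass 70% of its speed; a pose out of reach is approached as far as the arm can. A call with a gripper value outside its range is refused whole. The fingers move at their own pace and stop on an object; "grip_force" is the grip in N (left out, the last holds). Time passes only in rows, so rows that repeat a pose let the fingers close. It gives the time, the measured TCP pose, the force and the opening at its end, in the units of the state.
- r.state(): the state, without advancing time (a new reading comes with each control period).
- cams.capture(name): name is "side" or "top"; returns the picture (420x560x3 uint8, blue, green, red); there is no depth.
- cams.get_calibration(name): a dict with "fx", "fy", "cx", "cy" (pixels), "world_from_camera" (4x4, takes a point from camera to world coordinates). Camera axes: x right, y down, z forward; pixel columns grow to the right and rows downward; lengths in m; the calibration is good to about 2 mm. A picture is of the moment at which its call begins. get_calibration takes no time and is no camera call.
- close_job(): hands the job in, once; it reports no verdict.
Trained networks look in the newest picture that a camera, given by its name, has taken for a name from the list of things; names that differ only in an ending like _2 or _b are one class to them, and where a whole thing is asked for, a point or a joint stands for the part that bears it (a point fixed in the world has none). Each returns a list of dicts, best first, with "conf" (0 to 1); they miss things now and then, are a little off and sometimes report something else, mostly with a low value. They report only what shows in the picture. A call takes as long as a camera call. They do not tell look-alikes from the thing itself.
- cams.search_frame(camera, name): "centre" ([column, row] in pixels, amid what is visible of it).
The state is a dict: "time": time; "q": joint angles; "joint_velocities": joint speeds; "tau": joint torques, N m; "ee_pos": TCP position; "eef_rot": TCP orientation; "contact_force": force on the tool from outside, world axes, zero at the start; "torque": the same for the moment, N m; "width": opening from 0.0 (shut) to 1.0 (fully open).
Only numpy, scipy, OpenCV 4.12 (cv2) and the standard library are available. Lean on these libraries where they do the work, as an engineer would, in place of code of your own. Each camera call takes 0.05 s, during which the arm holds its last target.

## Working session

There is one attempt and no reset: what is moved stays moved. The work goes in short steps, Python scripts to look and compute and a tool call to move; the robot and the scene stay as the last step left them, time stands still between calls to the robot, and variables do not carry over. Pictures are saved under pics/ and viewed, and the job is handed in when it is done.

Besides the shell and the picture viewer there is one more tool, called after ">>>" as name([rows], argument=value, ...), one row to a line, values as JSON. send_rows: Moves the arm, as the interface text tells. Its arguments: {"type":"object","properties":{"motion":{"type":"array"},"grip_force":{"type":"number"}},"required":["motion"]}

```bash
mkdir -p pics; ls; python3 - <<'E'
from cell import r,cams
import cv2
for n in ("side","top"):
    im=cams.capture(n); cv2.imwrite(f"pics/{n}0.png",im)
    c=cams.get_calibration(n); print(n,c)
    for o in ("vise","block","bar_1","bowl","jar","brush_pot"):
        print(o,[(d['centre'],round(d['conf'],2)) for d in cams.search_frame(n,o)])
s=r.state(); print(s,r.tip_extent)
E
```

```text
pics
side {'fx': 474.64379145802434, 'fy': 474.64379145802434, 'cx': 277.1119596000926, 'cy': 219.0932751489581, 'world_from_camera': array([[ 0.69051045, -0.53149577,  0.49061957, -0.02063711],
       [-0.72323398, -0.49671738,  0.47979626, -0.60738714],
       [-0.01131042, -0.68613708, -0.72738435,  0.8745372 ],
       [ 0.        ,  0.        ,  0.        ,  1.        ]])}
vise [([295.5, 225.4], 0.72), ([401.0, 307.3], 0.48)]
block [([301.7, 205.9], 0.59), ([242.1, 135.3], 0.24)]
bar_1 [([261.2, 338.6], 0.92), ([102.9, 223.4], 0.68), ([189.2, 197.6], 0.65), ([255.8, 210.6], 0.52), ([335.4, 221.8], 0.47)]
bowl [([394.1, 225.8], 0.7)]
jar [([240.8, 134.9], 0.83)]
brush_pot [([399.7, 307.7], 0.65)]
top {'fx': 399.5016260714798, 'fy': 399.5016260714798, 'cx': 280.6840134910601, 'cy': 209.7232367548738, 'world_from_camera': array([[-0.02270214, -0.99781747,  0.06200735,  0.44524769],
       [-0.99970725,  0.02317681,  0.00694654, -0.06793422],
       [-0.00836851, -0.06183149, -0.99805152,  1.22500276],
       [ 0.        ,  0.        ,  0.        ,  1.        ]])}
vise [([293.9, 192.
[... 282 characters left out ...]
 [([403.4, 211.8], 0.89), ([293.3, 187.4], 0.17)]
{'time': 0.7, 'q': array([ 1.09437001e+00,  1.23745221e-01,  1.65029532e+00, -4.84333637e-05,
        1.36750941e+00, -8.25707220e-02]), 'joint_velocities': array([ 0.00099624,  0.00057094,  0.00205343,  0.0009954 , -0.00183176,
        0.00027106]), 'tau': array([-5.33547700e-04, -4.17455792e+01, -3.60128224e+01,  7.74520892e-02,
        4.27584909e-02, -2.35657365e-05]), 'ee_pos': array([0.24945358, 0.60021242, 0.23169447]), 'eef_rot': array([6.14649668e-01, 3.08081964e+00, 4.39236430e-05]), 'contact_force': array([0.62087566, 0.15118755, 0.49016025]), 'torque': array([0.00281533, 0.02868223, 0.02302002]), 'width': 1.0003129284210683} 0.017
```

View pics/side0.png

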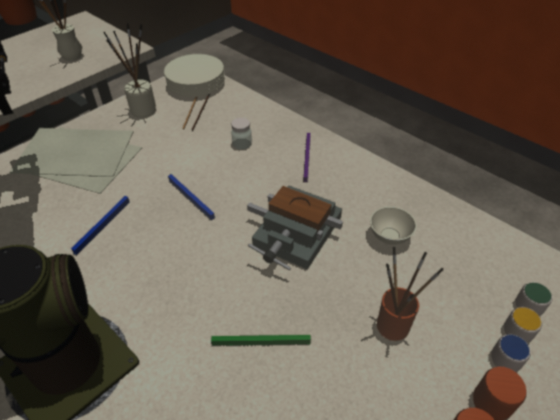

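View pics/top0.png

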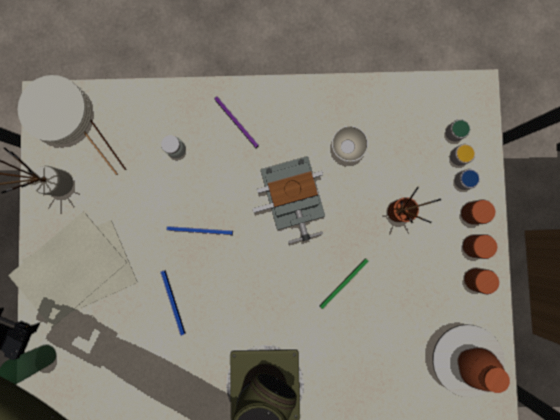

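```bash
python3 - <<'E'
import cv2
a=cv2.imread("pics/top0.png")[100:290,190:400]; cv2.imwrite("pics/topc.png",cv2.resize(a,None,fx=3,fy=3,interpolation=cv2.INTER_CUBIC))
a=cv2.imread("pics/side0.png")[120:320,180:420]; cv2.imwrite("pics/sidec.png",cv2.resize(a,None,fx=3,fy=3,interpolation=cv2.INTER_CUBIC))
E
```

```text
(no output)
```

View pics/topc.png

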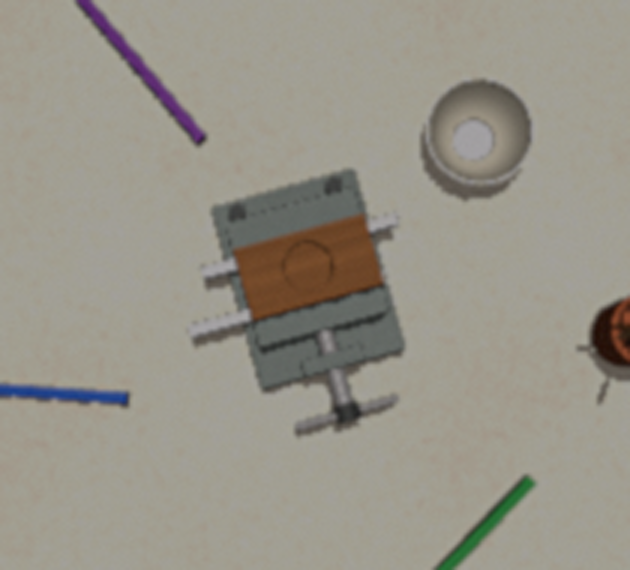

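View pics/sidec.png

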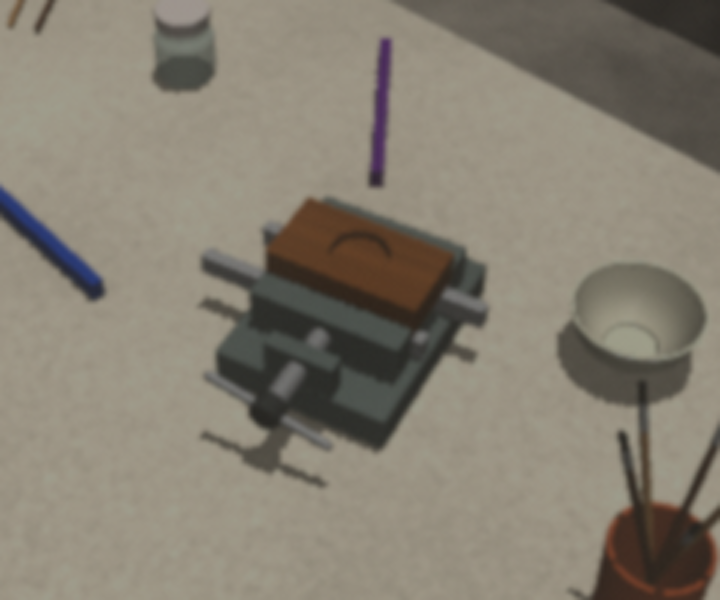

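The bar nearest the robot (silver, beside the screw-side jaw) sticks out to the left, at about top px (254,211). The far silver bar ends at (258,190) and (322,175). The blue, green and purple bars are the look-alikes, so I leave those alone. Next I fit the vise and mould pose from both views.

```bash
cat > h.py <<'E'
import numpy as np, cv2
from cell import r,cams
C={n:cams.get_calibration(n) for n in("side","top")}
def proj(n,P):
    c=C[n];T=np.linalg.inv(c["world_from_camera"]);P=np.atleast_2d(P)
    q=P@T[:3,:3].T+T[:3,3]
    return np.c_[c["fx"]*q[:,0]/q[:,2]+c["cx"],c["fy"]*q[:,1]/q[:,2]+c["cy"]]
def ray(n,px,z):
    c=C[n];T=c["world_from_camera"];d=T[:3,:3]@np.array([(px[0]-c["cx"])/c["fx"],(px[1]-c["cy"])/c["fy"],1])
    return T[:3,3]+d*(z-T[2,3])/d[2]
def V(p,L): # vise->world
    L=np.atleast_2d(L);c,s=np.cos(p[2]),np.sin(p[2])
    return np.c_[p[0]+c*L[:,0]-s*L[:,1],p[1]+s*L[:,0]+c*L[:,1],L[:,2]]
def blk(p,h,t,L): # block frame->world
    L=np.atleast_2d(L);c,s=np.cos(t),np.sin(t)
    return V(p,np.c_[L[:,0],c*L[:,1]-s*L[:,2],.055+h+s*L[:,1]+c*L[:,2]])
BT=np.array([[.035,.065,.03],[.035,-.065,.03],[-.035,-.065,.03],[-.035,.065,.03]])
def bar(x,y): return np.array([[x+i*.006,y+j*.1,z] for j in(-1,1) for i in (-1,1) for z in(.035,.055)])
E
cat > fit.py <<'E'
from h import *
from scipy.optimize import least_squares
t=np.array([[233,250],[365,216],[383,287],[252,320]])/3+[190,100]-.33
s=np.array([[312,198],[453,257],[414,322],[268,247]])/3+[180,120]-.33
def f(p):
    W=blk(p,p[3],p[4],BT)
    return np.r_[(proj("top",W)-t).ravel(),(proj("side",W)-s).ravel()]
o=least_squares(f,[.5,-.1,0.2,.008,0]);print(o.x,np.round(o.fun,1))
p=o.x
# bar ends
for n,px in(("top",(203,272)),("top",(192,332)),("top",(398,224))):
    w=ray(n,np.array(px)/3+[190,100]-.33,.045); c,s_=np.cos(p[2]),np.sin(p[2]);d=w[:2]-p[:2]
    print(n,w,"vise",c*d[0]+s_*d[1],-s_*d[0]+c*d[1])
import sys
for n,(x0,y0,w,hh) in(("top",(190,100,210,190)),("side",(180,120,240,200))):
    im=cv2.imread(f"pics/{n}0.png")[y0:y0+hh,x0:x0+w];im=cv2.resize(im,None,fx=3,fy=3,interpolation=cv2.INTER_CUBIC)
    def poly(W,col): cv2.polylines(im,[np.int32((proj(n,W)-[x0,y0]+.33)*3)],True,col,1)
    poly(blk(p,p[3],p[4],BT),(0,255,255))
    for z in(0,.035): poly(V(p,[[ .0+X,Y,z] for X,Y in((.07,.075),(.07,-.075),(-.07,-.075),(-.07,.075))]),(0,255,0))
    for X in(.035,-.035): poly(V(p,[[X,.065,.072],[X,-.065,.072]]),(255,0,0))
    for x,y in((.026,0),(-.026,.03)):
        b=bar(x,y); poly(V(p,b[[1,3,7,5]]),(0,0,255))
    cv2.imwrite(f"pics/fit_{n}.png",im)
E
python3 fit.py
```

```text
[ 0.57543379 -0.09464229  0.23227493  0.00663755  0.07489273] [ 0.6 -1.   0.5 -0.6  0.8 -0.7  0.5 -0.6 -1.1 -0.6  0.1  1.4 -0.6 -1.1
 -1.4  0.7]
top [0.57784002 0.00829065 0.045     ] vise 0.026035938700517004 0.09961480574015166
top [0.5185975  0.02028573 0.045     ] vise -0.02885446631115479 0.12492491511757775
top [ 0.62106836 -0.1859258   0.045     ] vise 0.02339633575950362 -0.09933682885223175
```

View pics/fit_top.png

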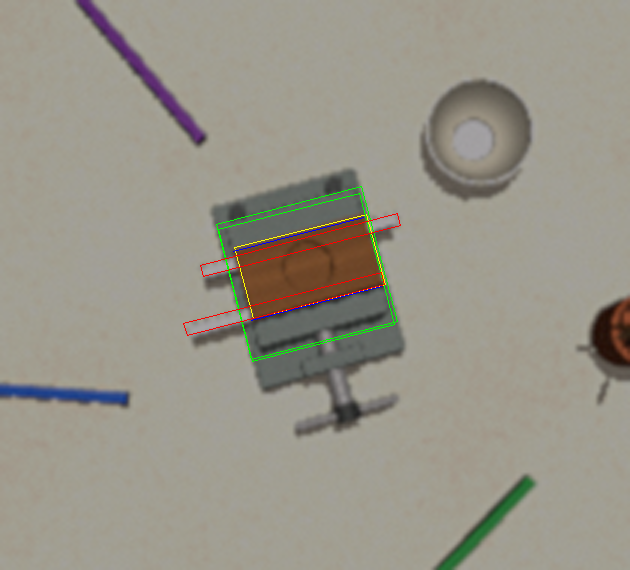

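View pics/fit_side.png

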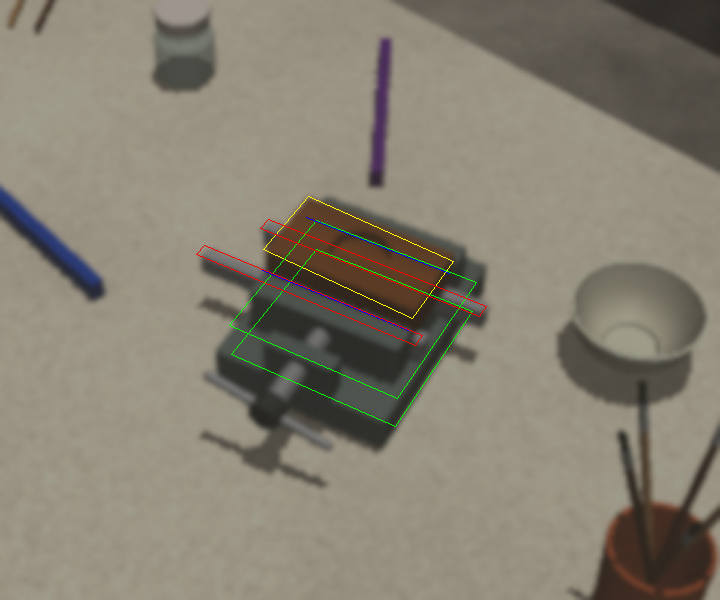

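```bash
cat > tgt.py <<'E'
from h import *
p=[.5755,-.0946,.235]
s=r.state();e=s["ee_pos"]
print(s["time"],e,s["eef_rot"],s["contact_force"])
for nm,L in(("pre",(-.026,.150,.06)),("even",(-.026,.110,.06)),("L",(0,.048,.12)),("R",(0,-.048,.12))):
    w=V(p,L)[0];print(nm,w.round(4),((w-e)*1000).round(1))
for o,px,z in(("jar",(170.9,145.1),.04),("bowl",(348.8,140),.03),("pot",(403,211),.06)): print(o,ray("top",px,z).round(3))
E
python3 tgt.py
```

```text
0.7 [0.24945358 0.60021242 0.23169447] [6.14649668e-01 3.08081964e+00 4.39236430e-05] [0.62087566 0.15118755 0.49016025]
pre [0.5153 0.0452 0.06  ] [ 265.8 -555.  -171.7]
even [0.5246 0.0063 0.06  ] [ 275.1 -593.9 -171.7]
L [ 0.5643 -0.0479  0.12  ] [ 314.9 -648.1 -111.7]
R [ 0.5867 -0.1413  0.12  ] [ 337.2 -741.5 -111.7]
jar [0.721 0.266 0.04 ]
bowl [ 0.726 -0.27   0.03 ]
pot [ 0.506 -0.416  0.06 ]
```

>>> send_rows([
  [[266, -555, 0], [0, 0, -0.942], 0],
  [[266, -555, 0], [0, 0, -0.942], 0],
  [[266, -555, 0], [0, 0, -0.942], 0],
  [[266, -555, 0], [0, 0, -0.942], 0],
  [[266, -555, 0], [0, 0, -0.942], 0],
  [[266, -555, 0], [0, 0, -0.942], 0],
  [[266, -555, 0], [0, 0, -0.942], 0],
  [[266, -555, 0], [0, 0, -0.942], 0],
  [[266, -555, 0], [0, 0, -0.942], 0],
  [[266, -555, 0], [0, 0, -0.942], 0],
  [[266, -555, 0], [0, 0, -0.942], 0],
  [[266, -555, 0], [0, 0, -0.942], 0],
  [[266, -555, 0], [0, 0, -0.942], 0],
  [[266, -555, 0], [0, 0, -0.942], 0],
  [[266, -555, 0], [0, 0, -0.942], 0],
  [[266, -555, -80], [0, 0, -0.942], 0],
  [[266, -555, -80], [0, 0, -0.942], 0],
], grip_force=30)

```text
time: 2.4
ee_pos: [0.5143, 0.0471, 0.1499]
eef_rot: [-1.942, -2.468, 0.0]
contact_force: [-0.1, -0.2, 0.6]
width: 0.004
```

```bash
python3 - <<'E'
from h import *
exec(open('tgt.py').read())
for n,(x0,y0,w,hh) in(("top",(190,100,210,190)),("side",(180,120,240,200))):
    im=cams.capture(n)[y0:y0+hh,x0:x0+w];cv2.imwrite(f"pics/a_{n}.png",cv2.resize(im,None,fx=3,fy=3,interpolation=cv2.INTER_CUBIC))
E
```

```text
2.4 [0.51426472 0.04710663 0.14994704] [-1.94205458e+00 -2.46839725e+00  6.52312986e-05] [-0.08075831 -0.23022339  0.62706715]
pre [0.5153 0.0452 0.06  ] [  1.   -1.9 -89.9]
even [0.5246 0.0063 0.06  ] [ 10.3 -40.8 -89.9]
L [ 0.5643 -0.0479  0.12  ] [ 50.1 -95.  -29.9]
R [ 0.5867 -0.1413  0.12  ] [  72.4 -188.4  -29.9]
jar [0.721 0.266 0.04 ]
bowl [ 0.726 -0.27   0.03 ]
pot [ 0.506 -0.416  0.06 ]
```

View pics/a_side.png

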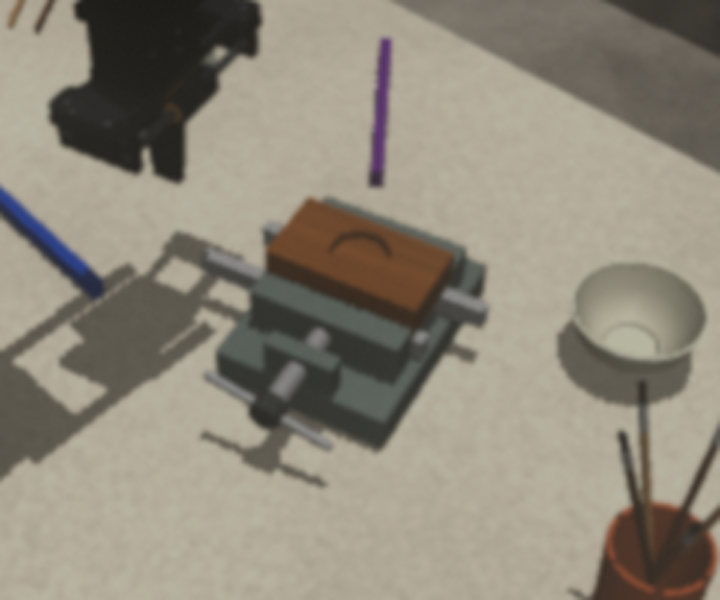

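View pics/a_top.png

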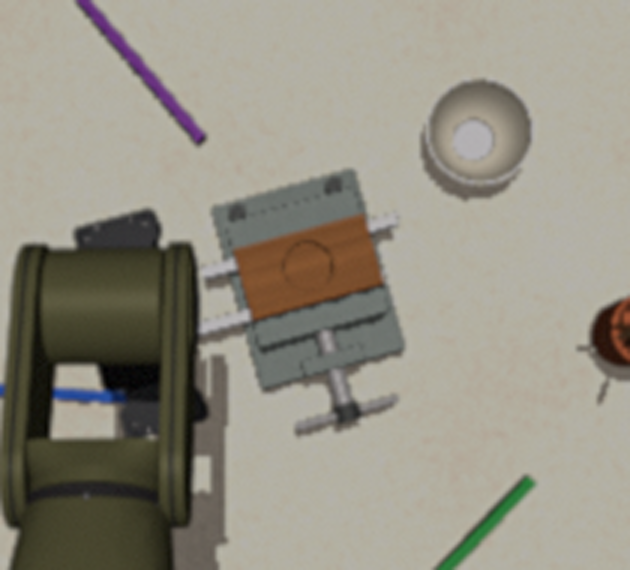

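>>> send_rows([
  [[0, 0, -50], [0, 0, 0], 0],
  [[0, 0, -92], [0, 0, 0], 0],
  [[0, 0, -92], [0, 0, 0], 0],
  [[0, 0, -92], [0, 0, 0], 0],
  [[1, -4, -92], [0, 0, 0], 0],
  [[2, -8, -92], [0, 0, 0], 0],
  [[3, -12, -92], [0, 0, 0], 0],
  [[4, -15, -92], [0, 0, 0], 0],
  [[4.5, -18, -92], [0, 0, 0], 0],
  [[5, -21, -92], [0, 0, 0], 0],
])

```text
time: 3.5
ee_pos: [0.5208, 0.0242, 0.0602]
eef_rot: [1.946, 2.466, 0.001]
contact_force: [-1.4, 3.6, 3.2]
width: 0.003
```

>>> send_rows([
  [[0.5, -2.5, 0], [0, 0, 0], 0],
  [[1, -5, 0], [0, 0, 0], 0],
  [[1.8, -7.5, 0], [0, 0, 0], 0],
  [[2.3, -10, 0], [0, 0, 0], 0],
  [[3, -12.5, 0], [0, 0, 0], 0],
  [[3.5, -14.5, 0], [0, 0, 0], 0],
  [[4, -16, 0], [0, 0, 0], 0],
  [[4.3, -17.5, 0], [0, 0, 0], 0],
  [[4.3, -17.9, 0], [0, 0, 0], 0],
  [[4.3, -17.9, 0], [0, 0, 0], 0],
])

```text
time: 4.5
ee_pos: [0.5247, 0.0061, 0.0596]
eef_rot: [1.945, 2.466, -0.0]
contact_force: [-1.3, 3.2, 2.5]
width: 0.005
```

```bash
python3 - <<'E'
from h import *
exec(open('tgt.py').read())
for n,(x0,y0,w,hh) in(("top",(190,100,210,190)),("side",(180,120,240,200))):
    im=cams.capture(n)[y0:y0+hh,x0:x0+w];cv2.imwrite(f"pics/b_{n}.png",cv2.resize(im,None,fx=3,fy=3,interpolation=cv2.INTER_CUBIC))
E
```

```text
4.5 [0.52474665 0.00612367 0.05956941] [ 1.94547437e+00  2.46636284e+00 -3.93049014e-04] [-1.34550711  3.17333275  2.4875277 ]
pre [0.5153 0.0452 0.06  ] [-9.5 39.1  0.4]
even [0.5246 0.0063 0.06  ] [-0.1  0.2  0.4]
L [ 0.5643 -0.0479  0.12  ] [ 39.6 -54.   60.4]
R [ 0.5867 -0.1413  0.12  ] [  61.9 -147.4   60.4]
jar [0.721 0.266 0.04 ]
bowl [ 0.726 -0.27   0.03 ]
pot [ 0.506 -0.416  0.06 ]
```

View pics/b_side.png

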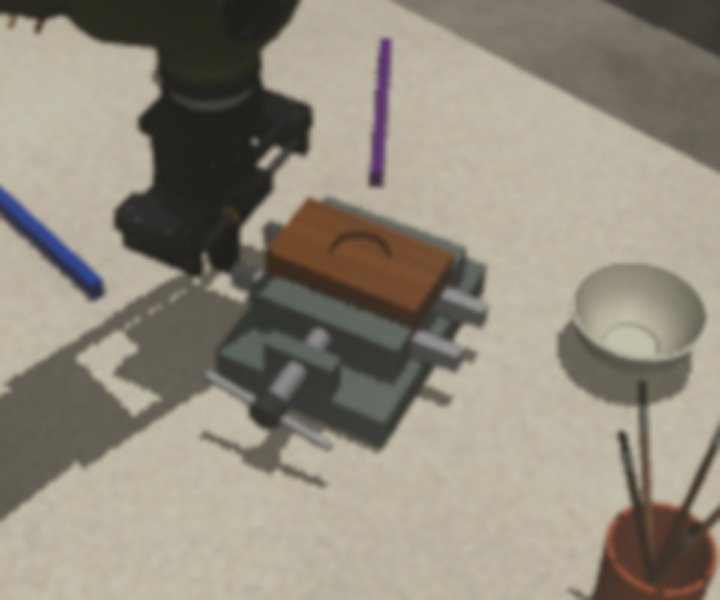

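The bar has slid in and now shows at its right end (side crop px 460,348). I back off and check that it's even.

>>> send_rows([
  [[-3, 12, 0], [0, 0, 0], 0],
  [[-10, 40, 30], [0, 0, 0], 0],
  [[-20, 80, 60], [0, 0, 0], 0],
  [[-30, 120, 100], [0, 0, 0], 0],
  [[-30, 120, 100], [0, 0, 0], 0],
])

```text
time: 5.1
ee_pos: [0.4961, 0.1293, 0.1641]
eef_rot: [1.938, 2.466, 0.008]
contact_force: [0.6, 0.0, -0.1]
width: 0.006
```

```bash
python3 - <<'E'
from h import *
p=[.5755,-.0946,.235]
for n,(x0,y0,w,hh) in(("top",(230,150,110,90)),("side",(230,170,120,90))):
    im=cams.capture(n)[y0:y0+hh,x0:x0+w];im=cv2.resize(im,None,fx=6,fy=6,interpolation=cv2.INTER_CUBIC)
    cv2.imwrite(f"pics/c_{n}.png",im)
    for x in(.026,-.026): cv2.polylines(im,[np.int32((proj(n,V(p,bar(x,0)[[1,3,7,5]]))-[x0,y0]+.42)*6)],True,(0,0,255),1)
    cv2.imwrite(f"pics/c2_{n}.png",im)
print(r.state()["contact_force"],r.state()["ee_pos"])
E
```

```text
[ 0.19024389 -0.77948004 -0.27075765] [0.49509849 0.12726502 0.16081857]
```

View pics/c2_top.png

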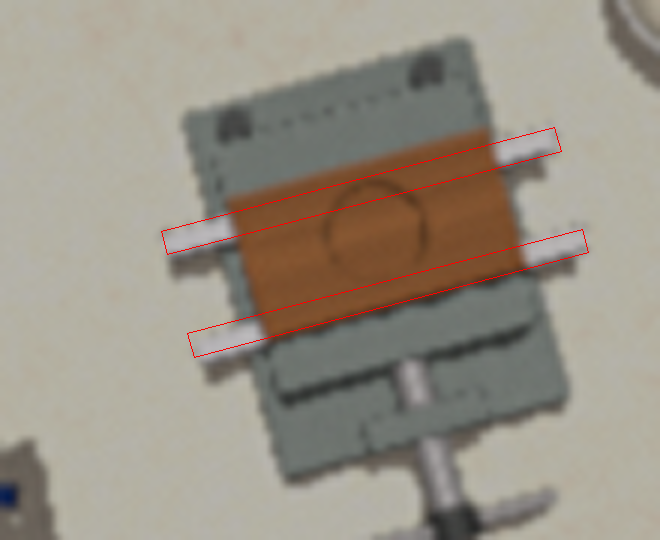

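View pics/c2_side.png

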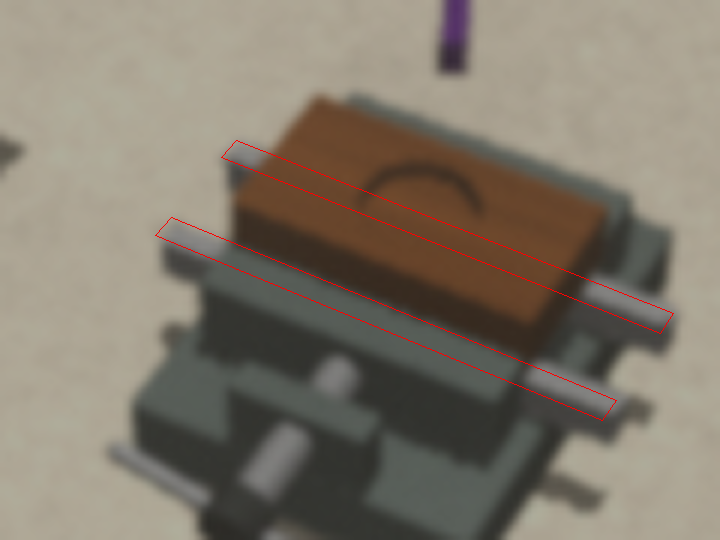

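Both bars are even: the end offsets match at both ends in the top view, and the images agree with a y≈0 model. The left (+y) end of the mould is higher, so I press it first.

>>> send_rows([
  [[35, -87, 0], [0, 0, 0], 0],
  [[69.6, -174.3, 0], [0, 0, 0], 0],
  [[69.6, -174.3, 0], [0, 0, 0], 0],
  [[69.6, -174.3, 0], [0, 0, 0], 0],
  [[69.6, -174.3, 0], [0, 0, 0], 0],
  [[69.6, -174.3, -20], [0, 0, 0], 0],
  [[69.6, -174.3, -34], [0, 0, 0], 0],
  [[69.6, -174.3, -36], [0, 0, 0], 0],
  [[69.6, -174.3, -38], [0, 0, 0], 0],
  [[69.6, -174.3, -40], [0, 0, 0], 0],
  [[69.6, -174.3, -42], [0, 0, 0], 0],
  [[69.6, -174.3, -44], [0, 0, 0], 0],
  [[69.6, -174.3, -45], [0, 0, 0], 0],
  [[69.6, -174.3, -46], [0, 0, 0], 0],
  [[69.6, -174.3, -46], [0, 0, 0], 0],
])

```text
time: 6.7
ee_pos: [0.5643, -0.0479, 0.1136]
eef_rot: [-1.946, -2.467, 0.0]
contact_force: [1.2, 0.3, -0.5]
width: 0.004
```

>>> send_rows([
  [[0, 0, -1], [0, 0, 0], 0],
  [[0, 0, -2], [0, 0, 0], 0],
  [[0, 0, -3], [0, 0, 0], 0],
  [[0, 0, -4], [0, 0, 0], 0],
])

```text
time: 7.1
ee_pos: [0.5644, -0.048, 0.1104]
eef_rot: [-1.945, -2.466, 0.0]
contact_force: [-2.5, 0.1, 4.8]
width: 0.004
```

>>> send_rows([
  [[0, 0, -1], [0, 0, 0], 0],
  [[0, 0, -2], [0, 0, 0], 0],
  [[0, 0, -3], [0, 0, 0], 0],
])

```text
time: 7.4
ee_pos: [0.5644, -0.048, 0.1076]
eef_rot: [-1.946, -2.467, 0.0]
contact_force: [-2.6, 0.5, 6.0]
width: 0.002
```

>>> send_rows([
  [[0, 0, -1], [0, 0, 0], 0],
  [[0, 0, -2], [0, 0, 0], 0],
])

```text
time: 7.6
ee_pos: [0.5644, -0.0479, 0.1058]
eef_rot: [-1.946, -2.466, -0.0]
contact_force: [-2.8, 2.3, 6.8]
width: 0.007
```

>>> send_rows([
  [[0, 0, -1], [0, 0, 0], 0],
  [[0, 0, -2], [0, 0, 0], 0],
])

```text
time: 7.8
ee_pos: [0.5643, -0.0475, 0.1039]
eef_rot: [-1.945, -2.465, -0.001]
contact_force: [-5.3, 2.0, 7.3]
width: 0.006
```

>>> send_rows([
  [[0, 0, -0.5], [0, 0, 0], 0],
  [[0, 0, -1], [0, 0, 0], 0],
])

```text
time: 8.0
ee_pos: [0.5643, -0.0474, 0.1032]
eef_rot: [-1.945, -2.465, -0.001]
contact_force: [-4.4, 2.1, 10.3]
width: 0.006
```

>>> send_rows([
  [[0, 0, -0.5], [0, 0, 0], 0],
  [[0, 0, -1], [0, 0, 0], 0],
])

```text
time: 8.2
ee_pos: [0.5643, -0.0474, 0.1026]
eef_rot: [-1.945, -2.465, -0.001]
contact_force: [-6.3, 3.1, 12.1]
width: 0.003
```

>>> send_rows([
  [[0, 0, -0.5], [0, 0, 0], 0],
  [[0, 0, -1], [0, 0, 0], 0],
])

```text
time: 8.4
ee_pos: [0.5643, -0.0473, 0.1022]
eef_rot: [-1.945, -2.465, -0.001]
contact_force: [-8.8, 3.0, 16.3]
width: 0.004
```

>>> send_rows([
  [[0, 0, -0.5], [0, 0, 0], 0],
  [[0, 0, -1], [0, 0, 0], 0],
])

```text
time: 8.6
ee_pos: [0.5643, -0.0474, 0.1022]
eef_rot: [-1.944, -2.465, -0.0]
contact_force: [-11.3, 3.6, 21.7]
width: 0.004
```

>>> send_rows([
  [[0, 0, -0.4], [0, 0, 0], 0],
  [[0, 0, -0.4], [0, 0, 0], 0],
  [[0, 0, -0.4], [0, 0, 0], 0],
])

```text
time: 8.9
ee_pos: [0.5643, -0.0473, 0.1022]
eef_rot: [-1.944, -2.465, -0.0]
contact_force: [-11.6, 3.6, 20.8]
width: 0.003
```

>>> send_rows([
  [[0, 0, 30], [0, 0, 0], 0],
  [[0, 0, 32], [0, 0, 0], 0],
  [[11, -47, 32], [0, 0, 0], 0],
  [[22.4, -93.4, 32], [0, 0, 0], 0],
  [[22.4, -93.4, 32], [0, 0, 0], 0],
  [[22.4, -93.4, 32], [0, 0, 0], 0],
  [[22.4, -93.4, 24], [0, 0, 0], 0],
  [[22.4, -93.4, 20], [0, 0, 0], 0],
  [[22.4, -93.4, 18], [0, 0, 0], 0],
  [[22.4, -93.4, 16], [0, 0, 0], 0],
  [[22.4, -93.4, 16], [0, 0, 0], 0],
])

```text
time: 10.0
ee_pos: [0.5865, -0.1408, 0.1138]
eef_rot: [-1.944, -2.467, 0.0]
contact_force: [-0.5, 1.1, -0.6]
width: 0.003
```

>>> send_rows([
  [[0, 0, -1], [0, 0, 0], 0],
  [[0, 0, -2], [0, 0, 0], 0],
  [[0, 0, -3], [0, 0, 0], 0],
])

```text
time: 10.3
ee_pos: [0.5868, -0.1414, 0.1114]
eef_rot: [1.946, 2.466, 0.0]
contact_force: [-0.1, 0.4, -0.1]
width: 0.004
```

>>> send_rows([
  [[0, 0, -1], [0, 0, 0], 0],
  [[0, 0, -2], [0, 0, 0], 0],
  [[0, 0, -3], [0, 0, 0], 0],
])

```text
time: 10.6
ee_pos: [0.5867, -0.1414, 0.1082]
eef_rot: [1.946, 2.466, 0.0]
contact_force: [0.5, 0.7, -0.2]
width: 0.004
```

>>> send_rows([
  [[0, 0, -1], [0, 0, 0], 0],
  [[0, 0, -2], [0, 0, 0], 0],
  [[0, 0, -3], [0, 0, 0], 0],
])

```text
time: 10.9
ee_pos: [0.5867, -0.1414, 0.1052]
eef_rot: [1.946, 2.467, -0.0]
contact_force: [-0.7, -0.7, -0.6]
width: 0.001
```

>>> send_rows([
  [[0, 0, -1], [0, 0, 0], 0],
  [[0, 0, -2], [0, 0, 0], 0],
])

```text
time: 11.1
ee_pos: [0.5867, -0.1414, 0.1032]
eef_rot: [-1.946, -2.467, -0.0]
contact_force: [0.1, 0.2, 0.5]
width: 0.005
```

>>> send_rows([
  [[0, 0, -0.5], [0, 0, 0], 0],
  [[0, 0, -1], [0, 0, 0], 0],
])

```text
time: 11.3
ee_pos: [0.5867, -0.1414, 0.1024]
eef_rot: [-1.946, -2.466, 0.0]
contact_force: [-0.8, 0.5, 2.5]
width: 0.003
```

>>> send_rows([
  [[0, 0, -0.5], [0, 0, 0], 0],
  [[0, 0, -1], [0, 0, 0], 0],
])

```text
time: 11.5
ee_pos: [0.5867, -0.1414, 0.1023]
eef_rot: [-1.945, -2.466, 0.0]
contact_force: [-3.1, 1.0, 7.5]
width: 0.004
```

>>> send_rows([
  [[0, 0, -0.5], [0, 0, 0], 0],
  [[0, 0, -1], [0, 0, 0], 0],
])

```text
time: 11.7
ee_pos: [0.5868, -0.1414, 0.1022]
eef_rot: [-1.945, -2.466, 0.001]
contact_force: [-6.8, 1.8, 12.4]
width: 0.003
```

>>> send_rows([
  [[0, 0, -0.5], [0, 0, 0], 0],
  [[0, 0, -1], [0, 0, 0], 0],
])

```text
time: 11.9
ee_pos: [0.5868, -0.1414, 0.1023]
eef_rot: [-1.945, -2.466, 0.001]
contact_force: [-9.0, 2.0, 16.6]
width: 0.006
```

>>> send_rows([
  [[0, 0, -0.6], [0, 0, 0], 0],
  [[0, 0, -1.1], [0, 0, 0], 0],
  [[0, 0, -1.1], [0, 0, 0], 0],
  [[0, 0, -1.1], [0, 0, 0], 0],
])

```text
time: 12.3
ee_pos: [0.5868, -0.1414, 0.1022]
eef_rot: [-1.945, -2.466, 0.001]
contact_force: [-10.5, 3.6, 18.7]
width: 0.005
```

>>> send_rows([
  [[0, 0, 15], [0, 0, 0], 0],
  [[0, 0, 30], [0, 0, 0], 0],
  [[-11, 47, 30], [0, 0, 0], 0],
  [[-22.4, 93.4, 30], [0, 0, 0], 0],
  [[-22.4, 93.4, 30], [0, 0, 0], 0],
  [[-22.4, 93.4, 30], [0, 0, 0], 0],
  [[-22.4, 93.4, 20], [0, 0, 0], 0],
  [[-22.4, 93.4, 14], [0, 0, 0], 0],
  [[-22.4, 93.4, 11], [0, 0, 0], 0],
  [[-22.4, 93.4, 9], [0, 0, 0], 0],
  [[-22.4, 93.4, 7], [0, 0, 0], 0],
  [[-22.4, 93.4, 7], [0, 0, 0], 0],
])

```text
time: 13.5
ee_pos: [0.5642, -0.0482, 0.1048]
eef_rot: [-1.946, -2.466, 0.0]
contact_force: [-0.7, -0.7, -0.5]
width: 0.004
```

>>> send_rows([
  [[0, 0, -1], [0, 0, 0], 0],
  [[0, 0, -1.5], [0, 0, 0], 0],
])

```text
time: 13.7
ee_pos: [0.5645, -0.048, 0.1039]
eef_rot: [1.945, 2.466, 0.0]
contact_force: [0.6, 0.8, 0.3]
width: -0.0
```

>>> send_rows([
  [[0, 0, -0.5], [0, 0, 0], 0],
  [[0, 0, -1], [0, 0, 0], 0],
])

```text
time: 13.9
ee_pos: [0.5644, -0.0479, 0.1028]
eef_rot: [1.946, 2.466, 0.0]
contact_force: [-0.1, 0.8, 0.5]
width: 0.002
```

>>> send_rows([
  [[0, 0, -1], [0, 0, 0], 0],
  [[0, 0, -2], [0, 0, 0], 0],
])

```text
time: 14.1
ee_pos: [0.5645, -0.0479, 0.1022]
eef_rot: [-1.945, -2.466, 0.0]
contact_force: [-6.6, 2.3, 12.6]
width: 0.001
```

>>> send_rows([
  [[0, 0, -1], [0, 0, 0], 0],
  [[0, 0, -1.5], [0, 0, 0], 0],
  [[0, 0, -1.5], [0, 0, 0], 0],
  [[0, 0, -1.5], [0, 0, 0], 0],
])

```text
time: 14.5
ee_pos: [0.5645, -0.0479, 0.1023]
eef_rot: [-1.945, -2.466, 0.0]
contact_force: [-8.4, 1.1, 14.8]
width: 0.005
```

Both ends stop hard at tip z ≈ 0.0852, which is home. I retreat and check with a picture.

>>> send_rows([
  [[0, 0, 20], [0, 0, 0], 0],
  [[0, 0, 65], [0, 0, 0], 0],
  [[0, 50, 80], [0, 0, 0], 0],
  [[-20, 100, 80], [0, 0, 0], 0],
  [[-40, 150, 80], [0, 0, 0], 0],
  [[-60, 190, 80], [0, 0, 0], 0],
  [[-60, 190, 80], [0, 0, 0], 0],
  [[-60, 190, 80], [0, 0, 0], 0],
  [[-60, 190, 80], [0, 0, 0], 0],
])

```text
time: 15.4
ee_pos: [0.5047, 0.1414, 0.1792]
eef_rot: [1.946, 2.466, -0.0]
contact_force: [-0.2, 0.1, 0.0]
width: 0.003
```

```bash
python3 - <<'E'
from h import *
p=[.5755,-.0946,.235]
for n,(x0,y0,w,hh) in(("top",(230,150,110,90)),("side",(230,170,120,90))):
    full=cams.capture(n);cv2.imwrite(f"pics/d_full_{n}.png",full)
    im=cv2.resize(full[y0:y0+hh,x0:x0+w],None,fx=6,fy=6,interpolation=cv2.INTER_CUBIC)
    for x in(.026,-.026): cv2.polylines(im,[np.int32((proj(n,V(p,bar(x,0)[[1,3,7,5]]))-[x0,y0]+.42)*6)],True,(0,0,255),1)
    cv2.polylines(im,[np.int32((proj(n,blk(p,0,0,BT))-[x0,y0]+.42)*6)],True,(0,255,255),1)
    cv2.imwrite(f"pics/d_{n}.png",im)
print(r.state()["contact_force"],r.state()["ee_pos"])
for o in("bowl","jar","brush_pot"): print(o,cams.search_frame("top",o)[:1])
E
```

```text
[ 0.25396112  0.44355354 -0.18652525] [0.50499354 0.14077824 0.1791473 ]
bowl [{'centre': [350.2, 142.3], 'conf': 0.81}]
jar [{'centre': [171.8, 143.3], 'conf': 0.83}]
brush_pot [{'centre': [402.7, 211.8], 'conf': 0.89}]
```

View pics/d_top.png

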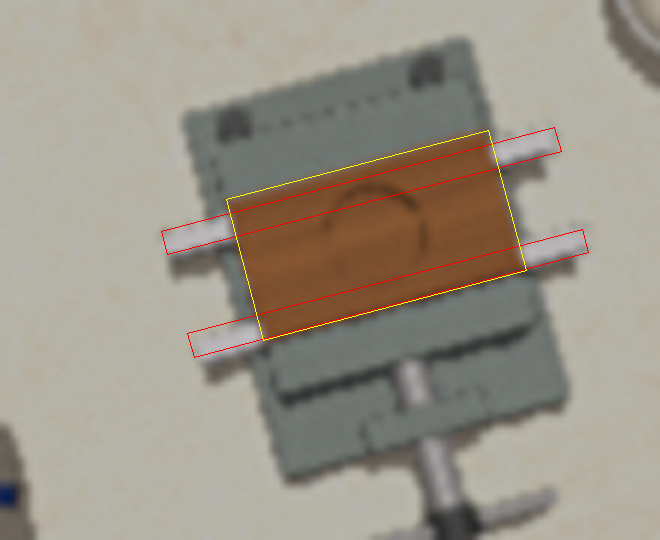

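View pics/d_side.png

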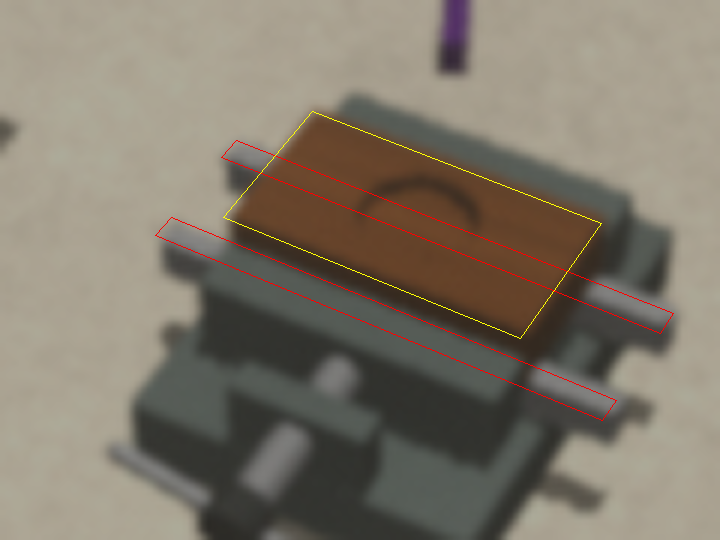

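The mould's outline matches the home model, and the bars are still even. The bystanders haven't moved by more than detector noise (≤2 px). I'm handing in.

```bash
python3 -c "
from cell import close_job
print(close_job())"
```

```text
the job is handed in; nothing more can be done
None
```

I pushed the protruding bar in, pressed the mould down at both ends, and handed the job in at about 15.5 s of the 51 s allowed. `close_job` gave no verdict.

- **Bar:** the bar beside the screw-side jaw stuck out about 25 mm at the +y end. I pushed it in with the closed fingers (about 3.5 N). In the top view both bars' ends were then even to about 1 mm and centred on the vise.
- **Mould:** I pressed the higher +y end first (about 21 N), then the −y end (about 19 N). I then pressed the +y end again (about 15 N) to check that it had stayed down. Each press stopped hard with the fingertips at 85.2 mm; fully home is 85 mm.
- **Last checks:** the final pictures matched the home model with the bars still even. The side view was about 1–2 px off, on the bars as well as the mould, so I put that down to calibration. The tool force was near zero, with the arm clear of everything.
- **Bystanders:** the bowl, jar and brush pot were found within about 3 px of where they started, which is detector noise.
- **Not checked:** I could not measure the mould's force on each bar. I infer it from the hard stops and from both ends staying at home height.
- **Disagreement:** my first fit of the mould's tilt gave 0.075 rad, more than the stated 0.04 rad limit. I used it only to decide which end was higher.

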